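Pack the turntable parts kit

TASK

Pack the turntable kit on the assembly table: put the brass foot with the bore, the long black bar, the dark bearing collar and the square cartridge box into the foam tray, each flat and upright on the floor of the pocket made for it (foot in the smaller round pocket, collar in the larger round one, box in the square one, bar in the long slot). Leave the smaller brass foot without a bore and the short black bar where they lie.

Things in the scene. Friction and masses are not known exactly. Their poses are not given: they have to be found in the camera images.
- foot: The foot: round grooved brass turntable foot, 38 mm diameter, 32 mm high, standing upright, with a dark round bore 18 mm wide showing in its top. A 6 mm groove, 4 mm deep, starts 7 mm above the bottom; above 14 mm the side is plain. About 0.2 kg. Origin: centre of the underside; z is its axis, up. Loose on the table.
- bar: The long mounting bar: black rectangular bar 84 mm long (its x) x 18 mm wide (its y) x 22 mm high, a small steel screw dot near each end of the top. About 0.1 kg. Origin: centre of the underside; z up. Loose on the table.
- collar: The bearing collar: dark steel ring, 58 mm outside diameter, 22 mm through bore, 28 mm high, lying flat. About 0.16 kg. Origin: centre of the underside; z is its axis, up. Loose on the table.
- cart_box: The cartridge box: small closed square box 44 x 44 x 32 mm high, dark wood sides and black top with a small steel plate in the middle. About 0.1 kg. Origin: centre of the underside; x and y along its sides, z up. Loose on the table.
- small_foot: Look-alike that does not belong to the kit: round grooved brass foot, only 28 mm diameter, 32 mm high, with a plain top and no bore. Origin: centre of the underside. Loose on the table; stays there.
- short_bar: Look-alike that does not belong to the kit: black bar of the same section as the long one (18 mm wide, 22 mm high) with the same screw dots, but only 50 mm long (its x). Origin: centre of the underside. Loose on the table; stays there. (Also among the loose parts, about 90 mm or more between centres: a yellow tape measure and a small white carton, up to 38 mm high.)
- nest_small_round: Grey foam insert 114 (its x) x 92 (its y) x 10 mm, one of four filling a fixed plywood tray 2 by 2, differently arranged each time. Centred in its top, a pocket 6 mm deep with pale floor: round, 56 mm diameter (the smaller round one). Fixed. Origin: centre of its underside; pocket floor 4 mm above it; z up. Tray rim (244 x 200 mm) and insert tops are 14 mm above the table.
- nest_large_round: Grey foam insert 114 (its x) x 92 (its y) x 10 mm, one of four filling a fixed plywood tray 2 by 2, differently arranged each time. Centred in its top, a pocket 6 mm deep with pale floor: round, 76 mm diameter (the larger round one). Fixed. Origin: centre of its underside; pocket floor 4 mm above it; z up. Insert centres are 116 mm apart along x, 94 mm along y.
- nest_square: Grey foam insert 114 (its x) x 92 (its y) x 10 mm, one of four filling a fixed plywood tray 2 by 2, differently arranged each time. Centred in its top, a pocket 6 mm deep with pale floor: square, 62 x 62 mm, sides along the insert's x and y. Fixed. Origin: centre of its underside; pocket floor 4 mm above it; z up.
- nest_long: Grey foam insert 114 (its x) x 92 (its y) x 10 mm, one of four filling a fixed plywood tray 2 by 2, differently arranged each time. Centred in its top, a pocket 6 mm deep with pale floor: a long slot, 102 mm along the insert's x and 36 mm along its y. Fixed. Origin: centre of its underside; pocket floor 4 mm above it; z up.
Not all that is in view belongs to the job. Leave any brown look-alike of the bar alone. What is shaped like the nest_small_round but green is not meant.

How it is judged:
By the outcome, as a careful person would: the job done as asked, in the order asked, and still so for the second after the job is handed in, with the robot touching nothing.
It also fails if it takes over 136 s, if anything falls off the work surface, if the arm or the gripper's body presses on something with over 40 N, if the wrist force passes 120 N, or if a joint passes its speed limit or range.

ROBOT

A 6-joint arm with a two-finger parallel gripper is mounted at the origin on the work surface. World frame = base frame: x ahead of the robot, y to its left, z up, the work surface at z = 0. Lengths are in mm, angles in rad, forces in N, time in s.
With the tool pointing down it reaches from about 350 to 975 mm from the base axis. Payload 7.1 kg.
Tool frame: the origin (TCP) lies at the very end of the fingers, on their centre line; the grasp point (between the pads) lies 19 mm behind it (ctrl.grasp_offset is the distance from the TCP to the grasp point, in mm); z points along the fingers, y is the line along which they close (so a half turn about z gives the same grasp; the last joint's range is limited). The gripper opens to 88 mm and grips with 3 to 60 N. Pads are 20 mm wide; open, the fingers measure 115 mm over their backs; the gripper's body (75 mm by 178 mm) begins 61 mm behind the grasp point.
Start: joints at [1.256, 0.423, 1.63, -0, 1.089, -0.019], TCP at [182.159, 597.849, 222.675] pointing down, gripper open.
Joint ranges: [-3, 3], [-0.9, 2.11], [0.09, 2.58], [-1.31, 4.45], [0.11, 2.69], [-2.54, 2.54]. Speed limits (rad/s): [2.39, 2.39, 3.01, 3.14, 3.14, 3.14].

INTERFACE

Orientations are given as a rotation vector (axis times angle).
In Python, from workcell import ctrl, viewer, ticket, models gives the robot as it stands.
- The arm moves only by the tool play_rows, never from a script. Its arguments are lists of equal length, an entry for each row: "dp": the shift along the world's x, y, z in mm, a list of three; "yaw": the turn about the world's z in degrees. In form: {"dp": [[tx, ty, tz], ...], "yaw": [yaw, ...]}. A call has 1 to 8 rows; each row shifts and turns the commanded pose from where the row before left it; what a row does not reach is not made up. A row lasts 1/12 s, in which the tool goes at most 41.7 mm and 7.16 degrees, less where a joint would pass 70% of its speed; a pose out of reach is approached as far as the arm can. A call is refused whole if a number of a shift passes 41.7 or a number of a turn 7.16, either way. A call with a gripper value outside its range is refused whole. "gripper" is the closure, from 0 (fully open) to 1 (shut), set as the call begins (left out, the last holds). The fingers move at their own pace and stop on an object; the grip force is fixed at half the most. Time passes only in rows, so rows that do not move let the fingers close. It gives the time, the measured TCP pose, the force, the opening and the grip force at its end, in the units of the state.
- ctrl.get_obs(): the state, without advancing time (a new reading comes with each control period).
- viewer.get_image(name): name is "side" or "top"; returns a dict with "pixels" (420x560x3 uint8, red, green, blue), "range_z" (420x560 float32, mm along the optical axis (not along the pixel's ray), 0 where there is no reading), "fx", "fy", "cx", "cy" (pixels), "T" (4x4, takes a point from camera to world coordinates). Camera axes: x right, y up, looking along -z (the intrinsics and any distortion apply to the point x, -y, -z); pixel columns grow to the right and rows downward; lengths in mm; the calibration is good to about 2 mm. A picture is of the moment at which its call begins.
- ticket.close_job(): hands the job in; it is judged then, once.
Trained networks look in a picture, given as the dict that the camera call returned (one of the last four; its "shot" number tells which), for a name from the list of things; names that differ only in an ending like _2 or _b are one class to them, and where a whole thing is asked for, a point or a joint stands for the part that bears it (a point fixed in the world has none). Each returns a list of dicts, best first, with "conf" (0 to 1); they miss things now and then, are a little off and sometimes report something else, mostly with a low value. They report only what shows in the picture. A call takes as long as a camera call. They do not tell look-alikes from the thing itself.
- models.look_for(picture, name): "bbox" ([centre column, centre row, width, height] in pixels, round what is visible of it).
- models.landmark_of(picture, name): "location" ([column, row] in pixels: a listed point, or the origin of a listed thing).
The state is a dict: "t": time; "qpos": joint angles; "qvel": joint speeds; "joint_torque": joint torques, N m; "ee_pos": TCP position; "orientation": TCP orientation; "ft_force": force on the tool from outside, world axes, zero at the start; "moment": the same for the moment, N m; "width": finger opening in mm; "grasp_force": force on a finger pad.
Only numpy, scipy, OpenCV 4.12 (cv2) and the standard library are available. Lean on these libraries where they do the work, as an engineer would, in place of code of your own. Each camera call takes 0.05 s, during which the arm holds its last target. There are 200 camera calls.

## Working session

There is one attempt and no reset: what is moved stays moved. The work goes in short steps, Python scripts to look and compute and a tool call to move; the robot and the scene stay as the last step left them, time stands still between calls to the robot, and variables do not carry over. Pictures are saved under pics/ and viewed, at most 14 in all, crops included, and the job is handed in when it is done.

Besides the shell and the picture viewer there is one more tool, called after ">>>" as name([rows], argument=value, ...), one row to a line, values as JSON. play_rows: Moves the arm, as the interface text tells. Its arguments: {"type":"object","properties":{"dp":{"type":"array"},"yaw":{"type":"array"},"gripper":{"type":"number"}},"required":["dp","yaw"]}

```bash
mkdir -p pics
cat > h.py <<'E'
import numpy as np, cv2
from workcell import ctrl, viewer, ticket, models
def world(im,u,v,z=None):
    # pixel -> world; by depth or by plane z
    T=np.array(im["T"]); d=np.array([(u-im["cx"])/im["fx"],-(v-im["cy"])/im["fy"],-1.])
    if z is None:
        r=im["range_z"][int(round(v)),int(round(u))]; return T[:3,:3]@(d*r)+T[:3,3]
    D=T[:3,:3]@d; return T[:3,3]+D*(z-T[2,3])/D[2]
def cloud(im):
    T=np.array(im["T"]); h,w=im["range_z"].shape; u,v=np.meshgrid(np.arange(w),np.arange(h)); r=im["range_z"]
    P=np.stack([(u-im["cx"])/im["fx"]*r,-(v-im["cy"])/im["fy"]*r,-r],-1)
    return P@T[:3,:3].T+T[:3,3]
def save(im,n,box=None,s=1):
    p=im["pixels"][...,::-1]
    if box: p=p[box[1]:box[3],box[0]:box[2]]
    cv2.imwrite("pics/"+n,cv2.resize(p,None,fx=s,fy=s,interpolation=cv2.INTER_CUBIC))
E
python3 - <<'E'
from h import *
im=viewer.get_image("top"); save(im,"top0.png",s=1.4)
print({k:im[k] for k in im if k not in("pixels","range_z")})
for n in "foot bar collar cart_box small_foot short_bar nest_small_round nest_large_round nest_square nest_long".split():
    for d in models.landmark_of(im,n)[:4]:
        u,v=d["location"]; print(n,round(d["conf"],2),np.round([u,v]),np.round(world(im,u,v)))
o=ctrl.get_obs(); print(o["ee_pos"],o["orientation"],o["width"],o["t"])
E
```

```text
{'fx': 503.5707459472611, 'fy': 503.5707459472611, 'cx': 276.17013705264344, 'cy': 213.86527522806577, 'T': array([[-1.83343300e-03,  9.93631323e-01, -1.12665133e-01,
         4.35806244e+02],
       [-9.99665535e-01, -4.72752485e-03, -2.54257633e-02,
         7.71152623e+01],
       [-2.57964621e-02,  1.12580834e-01,  9.93307655e-01,
         1.15793580e+03],
       [ 0.00000000e+00,  0.00000000e+00,  0.00000000e+00,
         1.00000000e+00]]), 'shot': 1}
foot 0.73 [279. 229.] [529. 100.  31.]
bar 0.63 [167. 222.] [547. 355.  22.]
bar 0.6 [126. 204.] [592. 455.  12.]
bar 0.6 [159. 171.] [666. 377.  18.]
collar 0.78 [223. 228.] [534. 230.  -3.]
cart_box 0.85 [224. 180.] [643. 226.  29.]
small_foot 0.7 [275. 275.] [428. 109.  30.]
nest_small_round 0.75 [454. 191.] [ 617. -302.    7.]
nest_small_round 0.59 [342. 279.] [418. -41.   6.]
nest_large_round 0.55 [456. 242.] [ 501. -301.    8.]
nest_square 0.94 [459. 243.] [ 499. -307.    6.]
nest_long 0.83 [419. 188.] [ 624. -222.   11.]
nest_long 0.18 [280. 232.] [522.  98.  35.]
[182.12721637 597.85786802 222.66403989] [-4.62915784e-01 -3.10728463e+00  2.49073095e-05] 87.83505459922891 0.55
```

View pics/top0.png

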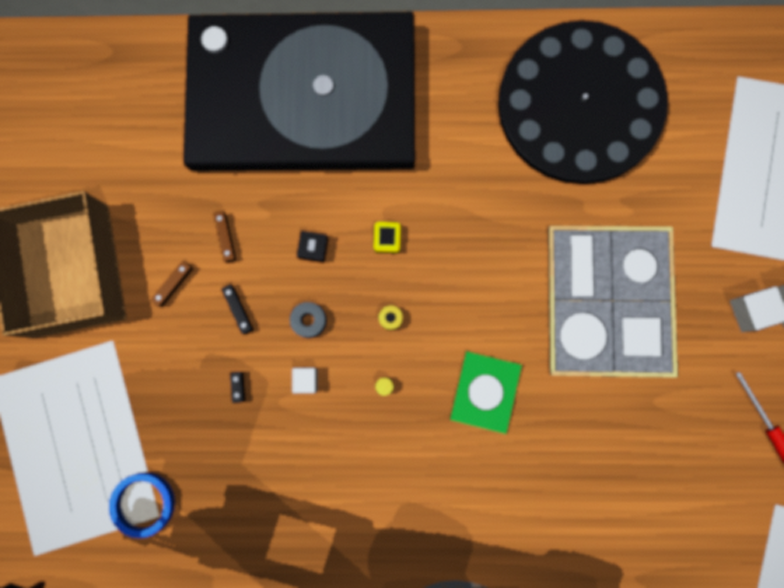

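The picture shows, in pixels of the 560-wide image:
- **Foot:** bored foot at (279,227), with the plain small foot at (275,275).
- **Bar:** long black bar at (169,221), short black bar at (169,277), brown bars at (161,169) and (124,203).
- **Collar and box:** collar at (220,228). Box at (223,176), with the yellow tape at (276,169) and the white carton at (217,271).
- **Pockets in the tray:** slot (415,190), small round (457,190), large round (416,240), square (458,240). The green decoy is at (347,280).

```bash
cat > seg.py <<'E'
from h import *
def part(im,u,v,H,rad=24,tol=7):
    """centre, minAreaRect of the top face near pixel (from the depth reading), projected at height H"""
    C=cloud(im); m=np.zeros(C.shape[:2],np.uint8)
    m[v-rad:v+rad,u-rad:u+rad]=(C[v-rad:v+rad,u-rad:u+rad,2]>H-tol)
    n,l,st,ce=cv2.connectedComponentsWithStats(m)
    k=1+np.argmax(st[1:,4]); ys,xs=np.where(l==k)
    P=np.array([world(im,a,b,H)[:2] for a,b in zip(xs,ys)],np.float32)
    (c,s,a)=cv2.minAreaRect(P); 
    if s[0]<s[1]: s=s[::-1]; a-=90
    return np.round(np.mean(P,0),1),np.round(c,1),np.round(s,1),round((a+90)%180-90,1),round(float(np.median(C[ys,xs,2])),1)
def pockets(im):
    p=im["pixels"].astype(int); m=(p.min(2)>165).astype(np.uint8)
    m[:,:385]=0;m[:,485:]=0;m[:160]=0;m[270:]=0
    n,l,st,ce=cv2.connectedComponentsWithStats(m)
    for k in range(1,n):
        if st[k,4]<150: continue
        ys,xs=np.where(l==k)
        P=np.array([world(im,a,b,8)[:2] for a,b in zip(xs,ys)],np.float32)
        c,s,a=cv2.minAreaRect(P); print("pocket",np.round(ce[k]),"mean",np.round(P.mean(0),1),"rect",np.round(c,1),np.round(s,1),round(a,1))
E
python3 - <<'E'
from seg import *
im=viewer.get_image("top")
for n,u,v,H in [("foot",279,227,32),("collar",220,228,28),("box",223,176,32),("bar",169,221,22),("short",169,277,22),("small",275,275,32),("carton",217,271,35),("tape",276,169,35),("brown",161,169,20)]:
    print(n,part(im,u,v,H))
pockets(im)
save(im,"crop.png",(140,140,300,300),4.5)
cv2.imwrite("pics/crop.png",cv2.resize(cv2.imread("pics/crop.png"),(600,600)))
s=viewer.get_image("side"); save(s,"side0.png",s=1.4)
E
```

```text
foot (array([536. ,  99.6], dtype=float32), array([536.1,  99.6]), array([36. , 35.9]), -0.2, 31.2)
collar (array([533.5, 233.9], dtype=float32), array([534. , 233.8]), array([56.7, 56.5]), 68.6, 26.8)
box (array([654. , 227.9], dtype=float32), array([654. , 227.7]), array([44.8, 44.7]), 80.8, 30.9)
bar (array([551.7, 351.2], dtype=float32), array([551.7, 351.3]), array([85. , 19.3]), 26.2, 21.0)
short (array([425.6, 348.1], dtype=float32), array([425.2, 347.9]), array([49.4, 18.1]), 1.3, 20.8)
small (array([426., 110.], dtype=float32), array([425.8, 109.9]), array([24.4, 24.2]), 89.9, 31.0)
carton (array([435.8, 237.6], dtype=float32), array([436. , 237.7]), array([40. , 35.8]), 0.6, 36.7)
tape (array([667.7, 105. ], dtype=float32), array([667.9, 106. ]), array([46.1, 40.8]), -0.4, 30.0)
brown (array([672.8, 375.2], dtype=float32), array([673. , 375.1]), array([85.1, 19.5]), 13.3, 20.6)
pocket [415. 190.] mean [ 620.5 -212.8] rect [ 621.3 -212.8] [35.3 99.9] 89.7
pocket [456. 190.] mean [ 620.4 -306.6] rect [ 620.5 -306.7] [52.2 53.6] 87.8
pocket [416. 240.] mean [ 505.8 -210.8] rect [ 505.2 -210.8] [72.6 72.7] 89.8
pocket [458. 240.] mean [ 504.6 -305.3] rect [ 503.7 -305. ] [60.9 61.1] 89.8
```

View pics/crop.png

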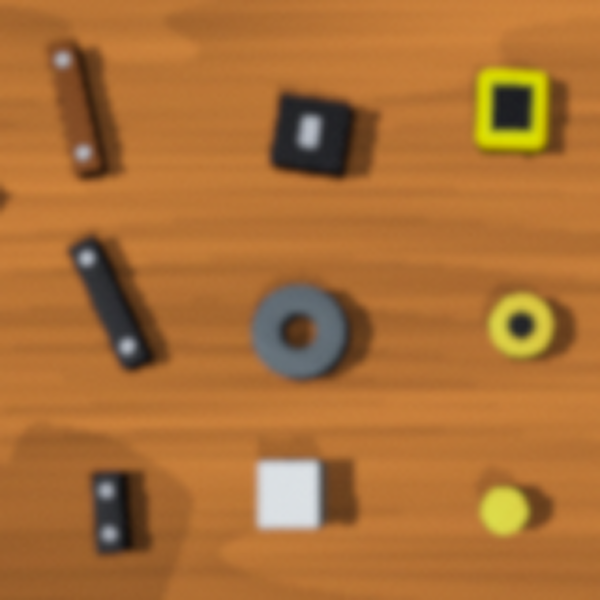

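View pics/side0.png

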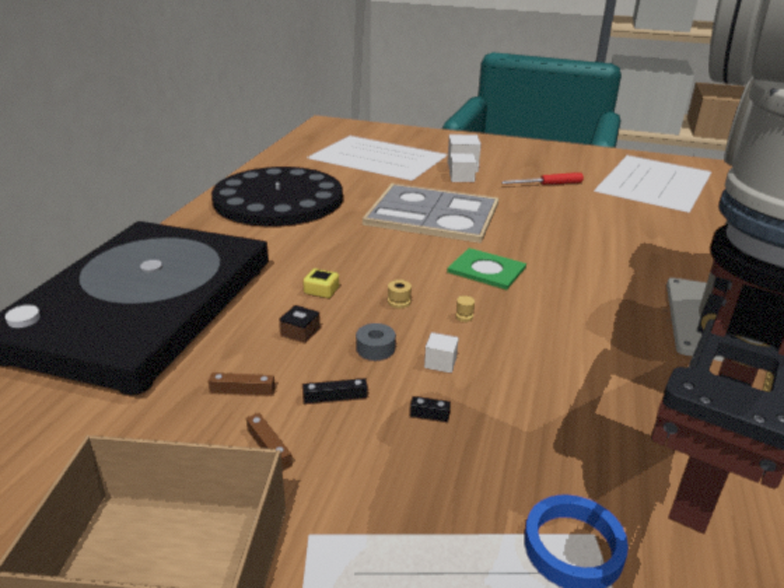

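Foot, collar, box and long bar measured sizes match the description (36/57/45/85 mm), and the pocket spacing is 116 x 94 mm. I'm choosing the bored foot at (536,100) and moving above it first. The gripper's closing line is at 73° now.

>>> play_rows([
  [22,-31,-8],
  [22,-31,-8],
  [22,-31,-8],
  [22,-31,-8],
  [22,-31,-8],
  [22,-31,-8],
  [22,-31,-8],
  [22,-31,-8],
], yaw=[0,0,0,0,0,0,0,0], gripper=0)

```text
t: 1.32
ee_pos: [359.0, 348.4, 158.6]
orientation: [0.462, 3.107, 0.001]
ft_force: [0.8, 0.0, 0.7]
width: 88.1
grasp_force: 0.0
```

>>> play_rows([
  [22,-31,-8],
  [22,-31,-8],
  [22,-31,-8],
  [22,-31,-8],
  [22,-31,-8],
  [22,-31,-8],
  [22,-31,-8],
  [22,-31,-8],
], yaw=[0,0,0,0,0,0,0,0])

```text
t: 1.98
ee_pos: [535.2, 100.1, 94.5]
orientation: [0.463, 3.107, 0.0]
ft_force: [0.2, 0.7, 0.7]
width: 87.9
grasp_force: 0.0
```

>>> play_rows([
  [0.5,0,-25],
  [0.5,0,-25],
  [0,0,-20],
  [0,0,-10],
  [0,0,-6],
  [0,0,0],
], yaw=[0,0,0,0,0,0])

```text
t: 2.48
ee_pos: [534.7, 101.9, 7.9]
orientation: [-0.462, -3.106, 0.001]
ft_force: [-0.4, 0.0, 0.8]
width: 87.8
grasp_force: 0.0
```

>>> play_rows([
  [0,0,0],
  [0,0,0],
  [0,0,0],
  [0,0,0],
  [0,0,0],
  [0,0,0],
  [0,0,0],
  [0,0,0],
], yaw=[0,0,0,0,0,0,0,0], gripper=1)

```text
t: 3.15
ee_pos: [535.2, 101.9, 8.8]
orientation: [0.463, 3.107, 0.0]
ft_force: [1.5, -1.0, 0.5]
width: 37.9
grasp_force: 1.5
```

>>> play_rows([
  [0,0,0],
  [0,0,0],
  [0,0,0],
  [0,0,10],
  [0,0,20],
  [0,0,25],
  [0,0,15],
  [0,0,0],
], yaw=[0,0,0,0,0,0,0,0])

```text
t: 3.82
ee_pos: [537.0, 102.2, 81.8]
orientation: [0.462, 3.103, 0.002]
ft_force: [0.6, 0.3, -2.9]
width: 37.0
grasp_force: 30.0
```

>>> play_rows([
  [7,-34,0],
  [7,-34,0],
  [7,-34,0],
  [7,-34,0],
  [7,-34,0],
  [7,-34,0],
], yaw=[0,0,0,0,0,0])

```text
t: 4.32
ee_pos: [576.4, -103.6, 77.6]
orientation: [-0.462, -3.106, -0.0]
ft_force: [0.2, 0.2, -2.2]
width: 37.3
grasp_force: 30.0
```

>>> play_rows([
  [7,-34,0],
  [7,-34,0],
  [7,-34,0],
  [7,-34,0],
  [7,-34,0],
  [7,-34,0],
  [0.5,0,0],
  [0,0,0],
], yaw=[0,0,0,0,0,0,0,0])

```text
t: 4.98
ee_pos: [618.9, -307.8, 77.2]
orientation: [-0.467, -3.105, -0.001]
ft_force: [-0.0, 0.7, -3.0]
width: 37.0
grasp_force: 30.0
```

>>> play_rows([
  [0,0,-20],
  [0,0,-20],
  [0,0,-12],
  [0,0,-6],
  [0,0,-3],
  [0,0,0],
  [0,0,0],
  [0,0,0],
], yaw=[0,0,0,0,0,0,0,0])

```text
t: 5.65
ee_pos: [620.3, -306.1, 18.3]
orientation: [0.462, 3.106, -0.001]
ft_force: [-0.4, -0.0, -2.4]
width: 37.4
grasp_force: 30.0
```

>>> play_rows([
  [0,0,-0.7],
  [0,0,0],
  [0,0,0],
], yaw=[0,0,0])

```text
t: 5.9
ee_pos: [619.8, -306.2, 17.1]
orientation: [0.463, 3.107, -0.0]
ft_force: [0.1, 0.1, -4.0]
width: 37.6
grasp_force: 30.0
```

>>> play_rows([
  [0,0,0],
  [0,0,0],
  [0,0,0],
  [0,0,0],
  [0,0,0],
  [0,0,0],
  [0,0,15],
  [0,0,25],
], yaw=[0,0,0,0,0,0,0,0], gripper=0.3)

```text
t: 6.57
ee_pos: [617.7, -305.2, 55.3]
orientation: [-0.462, -3.102, -0.003]
ft_force: [-0.1, -0.1, 0.1]
width: 61.8
grasp_force: 0.0
```

>>> play_rows([
  [0,0,30],
  [0,20,10],
  [-5,38,0],
  [-5,38,0],
  [-5,38,0],
  [-5,38,0],
  [-5,38,0],
  [-5,38,0],
], yaw=[0,0,0,0,0,0,0,0])

```text
t: 7.23
ee_pos: [589.5, -56.5, 98.3]
orientation: [0.463, 3.106, 0.0]
ft_force: [0.4, 0.0, -0.4]
width: 61.2
grasp_force: 0.0
```

Run:
```python
from seg import *
im=viewer.get_image("top")
print("foot",part(im,456,190,40,tol=8)); print("bar",part(im,169,221,22))
print(ctrl.get_obs()["ee_pos"]); save(im,"c2.png",(370,150,490,280),5)
```

```text
foot (array([ 620.2, -306.9], dtype=float32), array([ 620.9, -307.2]), array([37.8, 36.1]), 89.6, 39.5)
bar (array([552. , 351.5], dtype=float32), array([552.1, 351.4]), array([84.1, 18.6]), 25.3, 21.0)
[587.96130785 -50.78176144  97.94965744]
```

View pics/c2.png

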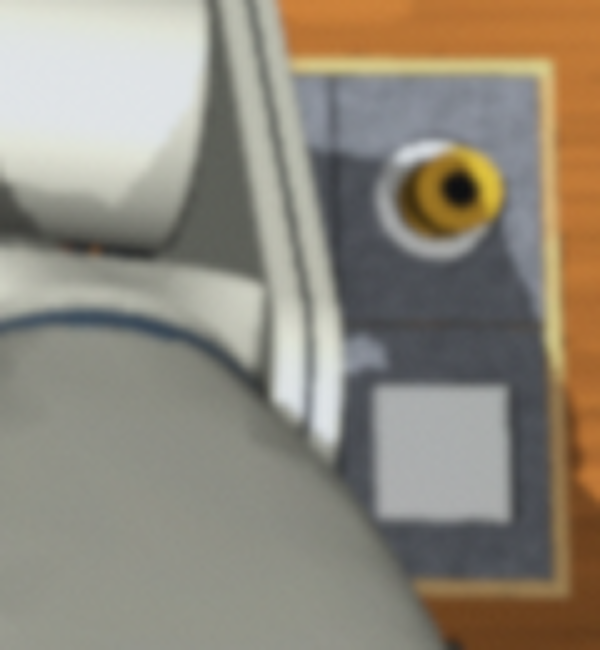

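Foot sits centred in the small round pocket (top at z 39.5, expected 40). Next, the long bar.

>>> play_rows([
  [-3,34,0],
  [-3,34,0],
  [-3,34,0],
  [-3,34,0],
  [-3,34,0],
  [-3,34,0],
  [-3,34,0],
  [-3,34,0],
], yaw=[3.5,3.5,3.5,3.5,3.5,3.5,3.5,3.5], gripper=0.3)

```text
t: 7.95
ee_pos: [565.8, 215.5, 98.2]
orientation: [-0.307, 3.125, 0.0]
ft_force: [0.6, 0.4, -0.2]
width: 61.4
grasp_force: 0.0
```

>>> play_rows([
  [-3,34,0],
  [-3,34,0],
  [-3,34,0],
  [-3,34,0],
  [0,0,-20],
  [0,0,0],
  [0,0,0],
  [0,0,0],
], yaw=[3.5,3.5,3.5,3.5,0.5,0,0,0])

```text
t: 8.62
ee_pos: [553.8, 349.0, 77.7]
orientation: [0.693, -3.064, 0.0]
ft_force: [-0.6, -0.6, -0.4]
width: 61.7
grasp_force: 0.0
```

```bash
cat > st.py <<'E'
from h import *
from scipy.spatial.transform import Rotation as R
o=ctrl.get_obs(); y=R.from_rotvec(o["orientation"]).as_matrix()[:,1]
print(o["t"],np.round(o["ee_pos"],1),"closing",round(np.degrees(np.arctan2(y[1],y[0]))%180,1),o["width"],o["qpos"])
E
python3 st.py
```

```text
8.6167 [553.8 349.   77.7] closing 115.5 61.71463389220948 [ 5.44133020e-01  6.43969318e-01  1.63861794e+00 -2.09464288e-04
  8.59362191e-01 -1.47123979e+00]
```

>>> play_rows([
  [-1,1,-20],
  [-0.7,1,-20],
  [0,0,-16],
  [0,0,-9],
  [0,0,-4],
  [0,0,0],
], yaw=[0,0,0,0,0,0])

```text
t: 9.12
ee_pos: [552.1, 351.0, 7.9]
orientation: [0.693, -3.064, 0.0]
ft_force: [-0.1, 0.3, 1.2]
width: 61.2
grasp_force: 0.0
```

>>> play_rows([
  [0,0,0],
  [0,0,0],
  [0,0,0],
  [0,0,0],
  [0,0,0],
  [0,0,0],
  [0,0,0],
  [0,0,0],
], yaw=[0,0,0,0,0,0,0,0], gripper=1)

```text
t: 9.78
ee_pos: [551.9, 352.0, 8.1]
orientation: [-0.695, 3.064, 0.0]
ft_force: [-0.8, -0.9, 0.6]
width: 17.8
grasp_force: 30.0
```

>>> play_rows([
  [0,0,0],
  [0,0,0],
  [0,0,10],
  [0,0,20],
  [0,0,25],
  [0,0,15],
  [0,0,0],
], yaw=[0,0,0,0,0,0,0])

```text
t: 10.37
ee_pos: [554.1, 353.1, 81.9]
orientation: [-0.693, 3.058, 0.003]
ft_force: [0.9, 0.5, -0.5]
width: 17.6
grasp_force: 30.0
```

```bash
python3 st.py
```

```text
10.3667 [554.1 353.1  81.9] closing 115.6 17.624328824920287 [ 5.49283183e-01  6.38547399e-01  1.63637244e+00 -8.89219860e-05
  8.60429834e-01 -1.46742172e+00]
```

>>> play_rows([
  [4.3,-35.2,0],
  [4.3,-35.2,0],
  [4.3,-35.2,0],
  [4.3,-35.2,0],
  [4.3,-35.2,0],
  [4.3,-35.2,0],
  [4.3,-35.2,0],
  [4.3,-35.2,0],
], yaw=[-1.6,-1.6,-1.6,-1.6,-1.6,-1.6,-1.6,-1.6])

```text
t: 11.03
ee_pos: [585.8, 68.5, 77.2]
orientation: [0.347, -3.121, 0.0]
ft_force: [0.1, -0.5, -0.9]
width: 17.5
grasp_force: 30.0
```

>>> play_rows([
  [4.3,-35.2,0],
  [4.3,-35.2,0],
  [4.3,-35.2,0],
  [4.3,-35.2,0],
  [4.3,-35.2,0],
  [4.3,-35.2,0],
  [4.3,-35.2,0],
  [4.3,-35.2,0],
], yaw=[-1.6,-1.6,-1.6,-1.6,-1.6,-1.6,-1.6,-1.6])

```text
t: 11.7
ee_pos: [620.1, -213.0, 77.0]
orientation: [-0.004, -3.14, -0.001]
ft_force: [0.4, 0.7, -1.6]
width: 17.7
grasp_force: 30.0
```

>>> play_rows([
  [0,-1,0],
  [0,0,-20],
  [0,0,-10],
  [0,0,0],
  [0,0,0],
  [0,0,0],
], yaw=[-0.4,0,0,0,0,0])

```text
t: 12.2
ee_pos: [620.8, -211.6, 48.0]
orientation: [-0.011, -3.141, -0.0]
ft_force: [0.4, 0.2, -0.7]
width: 17.9
grasp_force: 30.0
```

```bash
python3 st.py
```

```text
12.2 [ 620.8 -211.6   48. ] closing 89.6 17.87201379146038 [-3.46696819e-01  6.87637009e-01  1.64208433e+00 -3.54337185e-05
  8.12258076e-01 -1.91066578e+00]
```

>>> play_rows([
  [0,-0.5,-14],
  [0,0,-10],
  [0,0,-5],
  [0,0,-2.4],
  [0,0,0],
  [0,0,0],
], yaw=[0,0,0,0,0,0])

```text
t: 12.7
ee_pos: [620.6, -212.7, 16.2]
orientation: [-0.012, -3.141, -0.0]
ft_force: [-0.1, 0.3, -0.3]
width: 17.6
grasp_force: 30.0
```

>>> play_rows([
  [0,0,-0.3],
  [0,0,0],
  [0,0,0],
  [0,0,0],
  [0,0,0],
  [0,0,0],
  [0,0,15],
  [0,0,25],
], yaw=[0,0,0,0,0,0,0,0], gripper=0.45)

```text
t: 13.37
ee_pos: [618.8, -212.1, 54.8]
orientation: [-0.012, -3.137, -0.003]
ft_force: [-0.4, 0.3, 0.0]
width: 48.1
grasp_force: 0.0
```

>>> play_rows([
  [0,0,30],
  [-5,20,10],
  [-7,36,0],
  [-7,36,0],
  [-7,36,0],
  [-7,36,0],
  [-7,36,0],
  [-7,36,0],
], yaw=[0,0,0,0,0,0,0,0], gripper=0)

```text
t: 14.03
ee_pos: [573.6, 24.7, 97.6]
orientation: [0.013, 3.14, 0.0]
ft_force: [-0.5, -0.1, -0.4]
width: 87.6
grasp_force: 0.0
```

>>> play_rows([
  [-5,36,0],
  [-5,36,0],
  [-5,36,0],
  [-5,36,0],
  [-5,35,0],
  [-5,28,0],
  [0,0,0],
  [0,0,0],
], yaw=[0,0,0,0,0,0,0,0])

```text
t: 14.7
ee_pos: [543.7, 231.6, 97.3]
orientation: [0.008, 3.141, 0.0]
ft_force: [0.1, -0.6, -0.0]
width: 87.5
grasp_force: 0.0
```

```bash
python3 st.py
python3 - <<'E'
from seg import *
im=viewer.get_image("top")
print("bar",part(im,414,189,30,tol=6)); print("foot",part(im,456,190,40,tol=8))
C=cloud(im);print(C[180:200:4,414,2])
E
```

```text
14.7 [543.7 231.6  97.3] closing 89.7 87.49745223992781 [ 3.82584125e-01  5.40659784e-01  1.78356519e+00 -1.74381554e-04
  8.16254868e-01 -1.18331524e+00]
bar (array([ 620.3, -213.1], dtype=float32), array([ 621. , -213.1]), array([82.1, 19. ]), -0.0, 29.1)
foot (array([ 620.2, -306.6], dtype=float32), array([ 620.9, -306.2]), array([39.9, 36.1]), 89.7, 39.6)
[24.04288719 33.6581093  27.44818657 30.76350475 23.4789662 ]
```

Bar is in the slot (top at 29, aligned). Next, the collar.

>>> play_rows([
  [-5,1,-20],
  [-5,1,-25],
  [0,0,-20],
  [0,0,-15],
  [0,0,-9],
  [0,0,0],
], yaw=[0,0,0,0,0,0])

```text
t: 15.25
ee_pos: [533.0, 230.3, 5.8]
orientation: [-0.015, -3.139, 0.002]
ft_force: [-0.1, 0.2, 0.8]
width: 87.9
grasp_force: 0.0
```

>>> play_rows([
  [0,0,0],
  [0,0,0],
  [0,0,0],
  [0,0,0],
  [0,0,0],
  [0,0,0],
  [0,0,0],
  [0,0,0],
], yaw=[0,0,0,0,0,0,0,0], gripper=1)

```text
t: 15.92
ee_pos: [534.4, 232.6, 8.1]
orientation: [0.012, 3.14, 0.001]
ft_force: [-0.5, 0.4, 6.9]
width: 57.7
grasp_force: 30.0
```

>>> play_rows([
  [0,0,0],
  [0,0,10],
  [0,0,20],
  [0,0,25],
  [0,0,15],
  [0,0,0],
  [0,0,0],
  [0,0,0],
], yaw=[0,0,0,0,0,0,0,0])

```text
t: 16.58
ee_pos: [533.0, 231.8, 76.6]
orientation: [-0.012, -3.14, 0.001]
ft_force: [-0.3, 1.0, -1.8]
width: 57.4
grasp_force: 30.0
```

```bash
python3 st.py
```

```text
16.5833 [533.  231.8  76.6] closing 89.6 57.409530294438305 [ 3.89827372e-01  5.62425181e-01  1.81075837e+00 -7.27488997e-05
  7.69672257e-01 -1.17316783e+00]
```

>>> play_rows([
  [-2.1,-34,0],
  [-2.1,-34,0],
  [-2.1,-34,0],
  [-2.1,-34,0],
  [-2.1,-34,0],
  [-2.1,-34,0],
  [-2.1,-34,0],
  [-2.1,-34,0],
], yaw=[0,0,0,0,0,0,0,0])

```text
t: 17.25
ee_pos: [515.5, -41.3, 75.9]
orientation: [-0.012, -3.139, -0.0]
ft_force: [0.4, 0.8, -2.0]
width: 57.2
grasp_force: 30.0
```

>>> play_rows([
  [-2.1,-34,0],
  [-2.1,-34,0],
  [-2.1,-34,0],
  [-2.1,-34,0],
  [-2.1,-34,0],
  [0,0,-25],
  [0,0,0],
  [0,0,0],
], yaw=[0,0,0,0,0,0,0,0])

```text
t: 17.92
ee_pos: [504.2, -209.1, 50.2]
orientation: [-0.014, -3.136, -0.004]
ft_force: [-0.4, 0.6, -1.2]
width: 57.8
grasp_force: 30.0
```

```bash
python3 st.py
```

```text
17.9167 [ 504.2 -209.1   50.2] closing 89.5 57.83306745608897 [-4.14947306e-01  5.70404758e-01  1.89405699e+00  1.65672198e-04
  6.82917528e-01 -1.97710469e+00]
```

>>> play_rows([
  [0.5,-1,-15],
  [0,0,-10],
  [0,0,-6],
  [0,0,-3],
  [0,0,-1],
  [0,0,0],
  [0,0,0],
], yaw=[0,0,0,0,0,0,0])

```text
t: 18.5
ee_pos: [507.3, -210.8, 17.7]
orientation: [0.012, 3.141, -0.0]
ft_force: [0.7, -0.5, -2.1]
width: 57.4
grasp_force: 30.0
```

>>> play_rows([
  [0,0,-0.7],
  [0,0,-0.5],
  [0,0,0],
  [0,0,0],
], yaw=[0,0,0,0])

```text
t: 18.83
ee_pos: [507.0, -210.9, 16.2]
orientation: [0.012, 3.141, -0.0]
ft_force: [-0.7, 0.1, -0.9]
width: 57.4
grasp_force: 30.0
```

>>> play_rows([
  [0,0,0],
  [0,0,0],
  [0,0,0],
  [0,0,0],
  [0,0,0],
  [0,0,0],
  [0,0,15],
  [0,0,25],
], yaw=[0,0,0,0,0,0,0,0], gripper=0.12)

```text
t: 19.5
ee_pos: [505.1, -210.1, 54.4]
orientation: [-0.012, -3.137, -0.003]
ft_force: [0.4, 0.5, 0.2]
width: 77.3
grasp_force: 0.0
```

>>> play_rows([
  [0,0,30],
  [5,20,10],
  [11,36,0],
  [11,36,0],
  [11,36,0],
  [11,36,0],
  [11,36,0],
  [11,36,0],
], yaw=[0,0,-1.5,-1.5,-1.5,-1.5,-1.5,-1.5], gripper=0.12)

```text
t: 20.17
ee_pos: [578.2, 27.0, 96.2]
orientation: [0.261, 3.131, -0.0]
ft_force: [0.4, -0.7, 0.5]
width: 77.2
grasp_force: 0.0
```

>>> play_rows([
  [12,33,0],
  [12,33,0],
  [12,33,0],
  [12,33,0],
  [12,33,0],
  [12,33,0],
  [0,0,0],
  [0,0,0],
], yaw=[0,0,0,0,0,0,0,0])

```text
t: 20.83
ee_pos: [649.9, 224.8, 95.7]
orientation: [0.254, 3.131, -0.0]
ft_force: [-0.1, -0.3, -0.2]
width: 77.1
grasp_force: 0.0
```

```bash
python3 st.py
python3 - <<'E'
from seg import *
im=viewer.get_image("top")
print("collar",part(im,415,240,36,tol=6)); print("bar",part(im,414,189,30,tol=6)); print("foot",part(im,456,190,40,tol=8))
E
```

```text
20.8333 [649.9 224.8  95.7] closing 80.7 77.13242169268204 [ 3.15773064e-01  6.59815966e-01  1.55160899e+00 -1.34924537e-04
  9.30098058e-01 -1.09286261e+00]
collar (array([ 506.4, -211.4], dtype=float32), array([ 506.7, -211.5]), array([55.7, 55. ]), -1.8, 35.2)
bar (array([ 620.1, -213.2], dtype=float32), array([ 621., -213.]), array([82.1, 19.1]), -0.1, 29.3)
foot (array([ 620.2, -306.7], dtype=float32), array([ 619.8, -307.2]), array([38.6, 37.2]), -45.7, 39.6)
```

Collar is in its pocket (top 35.2, expected 36). Now the box.

>>> play_rows([
  [2,1.5,-20],
  [2,1.5,-25],
  [0,0,-20],
  [0,0,-14],
  [0,0,-8],
  [0,0,0],
  [0,0,0],
], yaw=[0,0,0,0,0,0,0])

```text
t: 21.47
ee_pos: [654.0, 225.5, 9.3]
orientation: [-0.26, -3.131, 0.0]
ft_force: [-0.0, 0.3, 0.1]
width: 77.5
grasp_force: 0.0
```

>>> play_rows([
  [0,0,0],
  [0,0,0],
  [0,0,0],
  [0,0,0],
  [0,0,0],
  [0,0,0],
  [0,0,0],
  [0,0,0],
], yaw=[0,0,0,0,0,0,0,0], gripper=1)

```text
t: 22.13
ee_pos: [654.3, 226.4, 9.6]
orientation: [0.259, 3.13, 0.001]
ft_force: [-0.8, 0.2, 4.4]
width: 43.6
grasp_force: 30.0
```

>>> play_rows([
  [0,0,0],
  [0,0,10],
  [0,0,20],
  [0,0,25],
  [0,0,25],
  [0,0,0],
  [0,0,0],
  [0,0,0],
], yaw=[0,0,0,0,0,0,0,0])

```text
t: 22.8
ee_pos: [653.3, 225.8, 88.5]
orientation: [-0.259, -3.13, 0.001]
ft_force: [-0.5, -0.1, -1.7]
width: 43.5
grasp_force: 30.0
```

```bash
python3 st.py
```

```text
22.8 [653.3 225.8  88.5] closing 80.6 43.546005645864334 [ 3.15663383e-01  6.74005742e-01  1.54419716e+00 -1.08651391e-04
  9.24633537e-01 -1.09013423e+00]
```

>>> play_rows([
  [-9.3,-33.2,0],
  [-9.3,-33.2,0],
  [-9.3,-33.2,0],
  [-9.3,-33.2,0],
  [-9.3,-33.2,0],
  [-9.3,-33.2,0],
  [-9.3,-33.2,0],
  [-9.3,-33.2,0],
], yaw=[0.55,0.55,0.55,0.55,0.55,0.55,0.55,0.55])

```text
t: 23.47
ee_pos: [577.5, -40.8, 87.4]
orientation: [-0.137, -3.135, -0.0]
ft_force: [0.4, -0.0, -1.0]
width: 43.4
grasp_force: 30.0
```

>>> play_rows([
  [-9.3,-33.2,0],
  [-9.3,-33.2,0],
  [-9.3,-33.2,0],
  [-9.3,-33.2,0],
  [-9.3,-33.2,0],
  [-9.3,-33.2,0],
  [-9.3,-33.2,0],
  [-9.3,-33.2,0],
], yaw=[0.55,0.55,0.55,0.55,0.55,0.55,0.55,0.55])

```text
t: 24.13
ee_pos: [503.2, -306.0, 87.4]
orientation: [-0.017, -3.139, -0.003]
ft_force: [1.1, 0.0, -1.3]
width: 43.6
grasp_force: 30.0
```

>>> play_rows([
  [0,0,0],
  [0,0,-20],
  [0,0,-15],
  [0,0,0],
  [0,0,0],
  [0,0,0],
], yaw=[0,0,0,0,0,0])

```text
t: 24.63
ee_pos: [505.1, -304.5, 53.9]
orientation: [-0.017, -3.141, -0.001]
ft_force: [0.2, 0.1, -0.1]
width: 43.9
grasp_force: 30.0
```

```bash
python3 st.py
```

```text
24.6333 [ 505.1 -304.5   53.9] closing 89.4 43.901297215021295 [-5.62645676e-01  6.07665194e-01  1.79700167e+00  1.00503529e-05
  7.37924059e-01 -2.12267658e+00]
```

>>> play_rows([
  [0,0,-15],
  [0,0,-10],
  [0,0,-6],
  [0,0,-3],
  [0,0,-1.5],
  [0,0,0],
  [0,0,0],
  [0,0,0],
], yaw=[0,0,0,0,0,0,0,0])

```text
t: 25.3
ee_pos: [505.5, -305.3, 19.0]
orientation: [0.018, 3.141, -0.001]
ft_force: [-0.4, 1.2, -1.5]
width: 43.9
grasp_force: 30.0
```

>>> play_rows([
  [0,0,-0.8],
  [0,0,-0.5],
  [0,0,0],
  [0,0,0],
], yaw=[0,0,0,0])

```text
t: 25.63
ee_pos: [505.4, -305.2, 17.5]
orientation: [0.018, 3.141, -0.0]
ft_force: [-0.2, -0.5, 1.5]
width: 44.1
grasp_force: 30.0
```

>>> play_rows([
  [0,0,0],
  [0,0,0],
  [0,0,0],
  [0,0,0],
  [0,0,0],
  [0,0,0],
  [0,0,15],
  [0,0,25],
], yaw=[0,0,0,0,0,0,0,0], gripper=0.3)

```text
t: 26.3
ee_pos: [503.3, -303.9, 55.3]
orientation: [-0.018, -3.137, -0.004]
ft_force: [0.1, 0.0, 0.1]
width: 62.0
grasp_force: 0.0
```

>>> play_rows([
  [0,0,30],
  [0,0,30],
  [-5,30,30],
  [-3,36,0],
  [-3,36,0],
  [-3,36,0],
  [-3,36,0],
  [-3,36,0],
], yaw=[0,0,0,0,0,0,0,0])

```text
t: 26.97
ee_pos: [484.8, -94.3, 146.8]
orientation: [0.018, 3.141, -0.0]
ft_force: [0.4, 0.1, -0.4]
width: 61.3
grasp_force: 0.0
```

>>> play_rows([
  [-3,36,0],
  [-3,36,0],
  [-3,36,0],
  [-3,36,0],
  [-3,36,0],
  [-3,36,0],
  [0,0,0],
  [0,0,0],
], yaw=[0,0,0,0,0,0,0,0])

```text
t: 27.63
ee_pos: [467.0, 121.8, 146.6]
orientation: [0.012, 3.141, -0.0]
ft_force: [-0.6, 0.0, 0.4]
width: 61.6
grasp_force: 0.0
```

```bash
python3 st.py
python3 - <<'E'
from seg import *
im=viewer.get_image("top"); save(im,"end.png",s=1.4)
print("box",part(im,458,240,40,tol=6)); print("collar",part(im,415,240,36,tol=6)); print("bar",part(im,414,189,30,tol=6)); print("foot",part(im,456,190,40,tol=8))
print("short",part(im,169,277,22)); print("small",part(im,275,275,32))
E
```

```text
27.6333 [467.  121.8 146.6] closing 89.6 61.58166300328816 [ 2.30607746e-01  3.30122360e-01  1.99601715e+00 -1.39663834e-04
  8.15256054e-01 -1.33274679e+00]
box (array([ 505.1, -305.5], dtype=float32), array([ 506.1, -304.6]), array([46.9, 45.7]), -2.6, 39.6)
collar (array([ 506.6, -211.3], dtype=float32), array([ 506.7, -211.5]), array([56.9, 55.7]), -63.8, 35.3)
bar (array([ 620.2, -213. ], dtype=float32), array([ 621. , -212.9]), array([82.2, 19.3]), 0.0, 29.0)
foot (array([ 620.1, -306.7], dtype=float32), array([ 619.8, -306.1]), array([38.7, 38.1]), -27.9, 39.7)
short (array([425.5, 347.9], dtype=float32), array([425.6, 347.8]), array([49.7, 19.4]), 5.7, 21.1)
small (array([450., 112.], dtype=float32), array([441.5, 110. ]), array([105. ,  77.3]), 89.8, 490.1)
```

View pics/end.png

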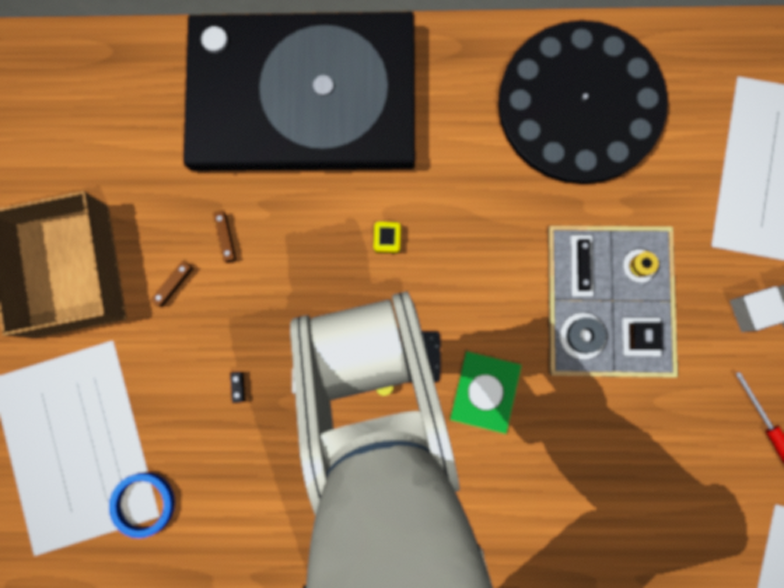

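All four parts stand in their pockets in the tray (bar at (584,264), foot (643,264), collar (584,336), box (646,336)), with tops at the expected heights. The short bar (237,387) and small foot (385,390) are where they were, and the robot is clear at z 147.

```bash
python3 -c "
from h import *
print(ticket.close_job())"
```

```text
the job is handed in; nothing more can be done
None
```

The foot, long bar, collar and box are each upright in their own tray pockets, placed in that order, and the job was handed in at about 28 s; the small foot and short bar were left where they lay.

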